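Pedal two cells out of the battery dispenser and lock it

TASK

Press the dispenser's pedal right down with the hand so that the red lid rises, and keep it down until both battery cells have rolled out into the catch tray; then ease the pedal back up so that the lid comes down slowly and does not slam. With the lid shut, lock the dispenser by turning its black knob clockwise until the torque limiter slips. Work the lid with the pedal only, do not touch the lid or the cells, never ram the pedal, leave the battery brick and the landing legs where they lie, and finish with the hand clear.

Things in the scene. Friction and masses are not known exactly. Their poses are not given: they have to be found in the camera images.
- dispenser: Battery cell dispenser, fixed. Origin on the table under its middle; -x is the pedal side, +y up the slope, z up. In its frame, mm: yellow magazine with red lid x 2..78, y -60..110, 115 high (200 with the lid up); yellow catch tray x -6..86, y -223..-123, 40 high; grey block under the knob x -140..-30, y 97..147, 38 high; pedal at y -32..32, x down to -168.
- pedal_toe (a point): Centre of the top of the pedal's black rubber toe pad, 41 mm along the dispenser's x by 60 mm along its y, free on all sides and from above. It swings about a level shaft 32 mm above the table, 115 mm away towards the magazine. At rest it is about 60 mm above the table, sloping 0.2 rad up outwards; fully down about 21 mm.
- pedal_angle (a joint): Pedal angle, rad: 0 at rest (up), 0.35 fully down on its stop. A spring and the lid's weight push it up, about 6 to 12 N at the toe pad all the way; if let go it flies up and the lid slams. A push of over 40 N on it counts as ramming.
- lid_angle (a joint): Lid angle, rad: 0 shut, 0.7 fully up, linked to the pedal at twice the pedal's angle by a rod. The cells are free to pass once it is above about 0.2. It counts as well up above 0.5 and as shut below 0.04; coming down faster than 1.5 rad/s counts as slamming.
- lid: The red lid panel, 80 x 178 x 5 mm with a 32 mm lip at the lower end that holds back the cells. Origin on its hinge, at the upper (+y of the dispenser) end; it reaches 175 mm along its own -y, its z is its upper normal.
- pedal: The steel pedal with its rubber toe pad; origin on the pedal's shaft, the toe 115 mm away along the dispenser's -x.
- cell_a: Battery cell, a cylinder 26 mm in diameter, 65 mm long, in grey shrink casing with a silver band, 60 to 130 g, lying along its x axis; origin at its middle. It starts in the magazine behind the lid's lip, 56 mm above the table, and rolls out down a chute by itself when the lid is up; at rest in the tray its middle is 19 mm above the table.
- cell_b: Second battery cell, the same, starting just up the slope behind the first, 62 mm above the table.
- tray (a point): Centre of the catch tray's black floor, 6 mm above the table. The tray's inside is 82 mm along the dispenser's x by 91 mm along its y; its axes are the dispenser's.
- knob_axis (a point): On the upright axis of the black locking knob, at the height to grip, 66 mm above the table. Knob: ribbed upright cylinder 40 mm in diameter, from 48 to 84 mm above the table; grip it from above at any yaw. Clockwise seen from above it tightens at 0.05 N m for an unknown 0.9 to 2.3 rad, then slips at a steady 0.28 N m. Often needs regrasping; it stays where it is left.
- knob_slip (a joint): How far the knob has slipped clockwise on its screw, rad: stays 0 while the screw still turns with it, grows once the screw is tight and the torque limiter slips. Over 0.15 counts as slipped.
- brick: Bystander: silver and grey lithium battery brick, 105 x 35 x 32 mm, 0.3 kg, loose on the table. Origin under its middle, long axis x.
- leg1: Bystander: white nylon landing leg, about 120 x 40 x 8 mm, loose, flat on the table. Origin under its middle, long axis x.
- leg2: Bystander: the other white nylon landing leg, the same.

How it is judged:
By the outcome, as a careful person would: the job done as asked, in the order asked, and still so for the second after the job is handed in, with the robot touching nothing.
It also fails if it takes over 61 s, if anything falls off the work surface, if the arm or the gripper's body presses on something with over 40 N, if the wrist force passes 120 N, or if a joint passes its speed limit or range.

ROBOT

A 6-joint arm with a two-finger parallel gripper is mounted at the origin on the work surface. World frame = base frame: x ahead of the robot, y to its left, z up, the work surface at z = 0. Lengths are in m, angles in degrees, forces in N, time in s.
With the tool pointing down it reaches from about 0.325 to 0.775 m from the base axis. Payload 5.5 kg.
Tool frame: the origin (TCP) lies at the very end of the fingers, on their centre line; the grasp point (between the pads) lies 19 mm behind it (bot.grasp_offset is the distance from the TCP to the grasp point, in m); z points along the fingers, y is the line along which they close (so a half turn about z gives the same grasp; the last joint's range is limited). The gripper opens to 88 mm and grips with 3 to 60 N. Pads are 20 mm wide; open, the fingers measure 115 mm over their backs; the gripper's body (75 mm by 178 mm) begins 61 mm behind the grasp point.
Start: joints at [64.933, 5.22, 70.514, -0, 104.267, -3.249], TCP at [0.223, 0.557, 0.223] pointing down, gripper open.
Joint ranges: [-164.24, 164.24], [-49.07, 125.15], [9.68, 141.18], [-86.29, 266.29], [3.28, 154.24], [-151.56, 151.56]. Speed limits (degrees/s): [147.25, 147.25, 172.46, 180, 180, 180].

INTERFACE

Orientations are given as a 3x3 rotation matrix whose columns are the frame's x, y, z axes.
In Python, from workcell import bot gives the robot as it stands. The module is installed in compiled form; this text tells all that it offers.
- The arm moves only by the shell command python3 -m pendant 'ROWS' [FORCE]. ROWS is JSON, a list of rows, each a list of 7 numbers: the opening, from 0 (shut) to 1 (fully open), then the shift along the world's x, y, z in mm, then the turn, a rotation vector about the world's x, y, z in rad. A call has 1 to 5 rows; each row shifts and turns the commanded pose from where the row before left it; what a row does not reach is not made up. A row lasts 1/10 s, in which the tool goes at most 50 mm and 8.59 degrees, less where a joint would pass 70% of its speed; a pose out of reach is approached as far as the arm can. A call with a gripper value outside its range is refused whole. The fingers move at their own pace and stop on an object; FORCE is the grip in N (left out, the last holds). Time passes only in rows, so rows that do not move let the fingers close. It gives the time, the measured TCP pose, the force, the opening and the grip force at its end, in the units of the state.
- bot.sense(): the state, without advancing time (a new reading comes with each control period).
- bot.capture(name): name is "scene" or "top" or "wrist"; returns a dict with "frame" (420x560x3 uint8, blue, green, red), "range_z" (420x560 float32, m along the optical axis (not along the pixel's ray), 0 where there is no reading), "mtx" (3x3 intrinsics, pixels), "dist" ([k1, k2, p1, p2, k3] as OpenCV has them; the pictures are not rectified), "R" (3x3) and "t" (3): a world point X has camera coordinates R X + t; the wrist camera has in their place "tool_from_camera" (4x4, takes a point from camera to tool coordinates, whose origin is the TCP and whose axes are the flange's). Camera axes: x right, y down, z forward; pixel columns grow to the right and rows downward; lengths in m; the calibration is good to about 2 mm. A picture is of the moment at which its call begins: read the wrist's pose just before it.
- bot.finish_job(): hands the job in; it is judged then, once.
Trained networks look in a picture, given as the dict that the camera call returned (one of the last four; its "shot" number tells which), for a name from the list of things; names that differ only in an ending like _2 or _b are one class to them, and where a whole thing is asked for, a point or a joint stands for the part that bears it (a point fixed in the world has none). Each returns a list of dicts, best first, with "score" (0 to 1); they miss things now and then, are a little off and sometimes report something else, mostly with a low value. They report only what shows in the picture. A call takes as long as a camera call.
- bot.cut_out(picture, target): "pixels" (420x560 bool, what is visible of it) and "bbox" ([left, top, right, bottom] in pixels, round what is visible of it).
- bot.spot_point(picture, target): "point" ([column, row] in pixels: a listed point, or the origin of a listed thing).
The state is a dict: "t": time; "joint_positions": joint angles; "dq": joint speeds; "effort": joint torques, N m; "ee_pos": TCP position; "eef_rot": TCP orientation; "contact_force": force on the tool from outside, world axes, zero at the start; "wrist_torque": the same for the moment, N m; "opening": finger opening in m; "gripper_force": force on a finger pad.
Only numpy, scipy, OpenCV 4.12 (cv2) and the standard library are available. Lean on these libraries where they do the work, as an engineer would, in place of code of your own. Each camera call takes 0.05 s, during which the arm holds its last target. There are 200 camera calls.

## Working session

There is one attempt and no reset: what is moved stays moved. The work goes in short steps, Python scripts to look and compute and a shell command to move; the robot and the scene stay as the last step left them, time stands still between calls to the robot, and variables do not carry over. Pictures are saved under pics/ and viewed, at most 10 in all, crops included, and the job is handed in when it is done.

```bash
mkdir -p pics
cat > h.py <<'E'
import numpy as np, cv2
from workcell import bot
def ray(c,px):
    n=cv2.undistortPoints(np.array([[px]],float),c["mtx"],c["dist"])[0,0]
    d=np.array([n[0],n[1],1.])
    if "R" in c and c.get("R") is not None: R=c["R"].T; return -R@c["t"], R@d
    T=c["tool_from_camera"]; s=c["s"]; Rw=np.array(s["eef_rot"]); return np.array(s["ee_pos"])+Rw@T[:3,3], Rw@T[:3,:3]@d
def at_z(c,px,z):
    o,d=ray(c,px); return o+d*(z-o[2])/d[2]
def at_depth(c,px):
    o,d=ray(c,px); u,v=int(px[0]),int(px[1]); p=c["range_z"][max(v-2,0):v+3,max(u-2,0):u+3]; p=p[p>0]
    return o+d*np.median(p) if len(p) else None
def cap(n):
    s=bot.sense(); c=bot.capture(n); c["s"]=s; return c
E
python3 - <<'E'
from h import *
np.set_printoptions(precision=3,suppress=True)
Z=dict(dispenser=0,pedal_toe=.06,knob_axis=.066,tray=.006,lid=.1,pedal=.032,brick=0,leg1=0)
for n in("top","scene"):
    c=cap(n); cv2.imwrite(f"pics/{n}.png",c["frame"]); print(n)
    for k,z in Z.items():
        for r in bot.spot_point(c,k)[:2]: print(k,round(r["score"],2),np.array(r["point"]),at_z(c,r["point"],z),at_depth(c,r["point"]))
E
```

```text
top
dispenser 0.61 [275.2 205.7] [0.631 0.117 0.   ] [0.63  0.117 0.008]
pedal_toe 0.92 [270.9 263.5] [0.487 0.131 0.06 ] [0.487 0.131 0.06 ]
knob_axis 0.71 [226.1 250. ] [0.522 0.235 0.066] [0.521 0.233 0.084]
tray 0.97 [344.8 194. ] [ 0.655 -0.06   0.006] [ 0.655 -0.06   0.005]
lid 0.61 [231.2 184.4] [0.672 0.217 0.1  ] [0.687 0.226 0.003]
pedal 0.66 [273.6 218.3] [0.596 0.121 0.032] [0.596 0.121 0.036]
brick 0.9 [345.4 257.3] [ 0.496 -0.056  0.   ] [ 0.496 -0.051  0.033]
brick 0.54 [273.9 205.4] [0.632 0.12  0.   ] [0.631 0.12  0.008]
leg1 0.92 [180.1 227.4] [0.582 0.356 0.   ] [0.582 0.355 0.006]
leg1 0.56 [152.  230.2] [0.577 0.426 0.   ] [0.577 0.424 0.006]
scene
pedal_toe 0.72 [268.2 172.1] [0.473 0.126 0.06 ] [0.476 0.125 0.063]
tray 0.61 [222.8 264.4] [ 0.652 -0.069  0.006] [ 0.652 -0.069  0.006]
lid 0.86 [331.3 203.5] [0.658 0.211 0.1  ] [0.667 0.205 0.114]
pedal 0.8 [285.  213.5] [0.594 0.12  0.032] [0.633 0.102 0.091]
brick 0.91 [209.4 214. ] [ 0.493 -0.05   0.   ] [ 0.517 -0.054  0.032]
leg1 0.51 [388.5 175.5] [0.572 0.44  0.   ] [0.575 0.438 0.004]
leg1 0.48 [365.6 193.7] [0.602 0.351 0.   ] [0.602 0.351 0.001]
```

View pics/top.png

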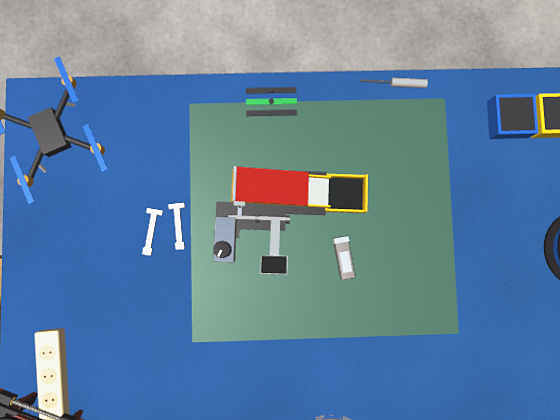

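View pics/scene.png

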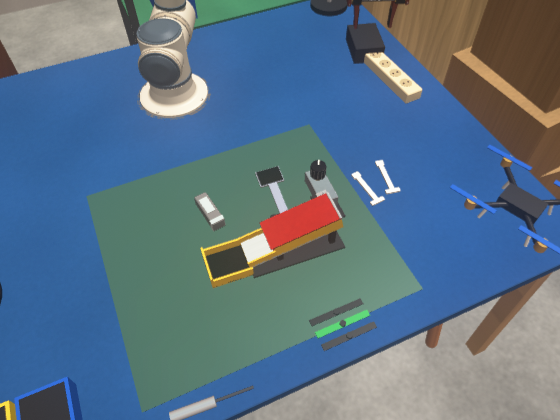

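The top view shows the toe pad at (271,264), the knob at (223,249), the tray at (345,194) and the brick at (345,257). The scene view agrees. The toe, tray and pedal shaft fit a dispenser yaw of about -5°. I'm moving above the toe, with the fingers closing.

```bash
python3 -c "
from h import *
print(np.round(bot.sense()['eef_rot'],3))"
python3 -m pendant '[[0,25,-40,0,0,0,0],[0,25,-40,0,0,0,0],[0,25,-40,0,0,0,0],[0,25,-40,0,0,0,0],[0,25,-40,0,0,0,0]]' 20
python3 -m pendant '[[0,25,-40,0,0,0,0],[0,25,-40,0,0,0,0],[0,25,-40,0,0,0,0],[0,25,-40,0,0,0,0],[0,0,0,0,0,0,0]]'
python3 - <<'E'
from h import *
np.set_printoptions(precision=3,suppress=True)
c=cap("wrist"); cv2.imwrite("pics/w1.png",c["frame"])
print(c["s"]["t"],c["s"]["ee_pos"],c["s"]["eef_rot"],c["s"]["opening"])
for k,z in dict(pedal_toe=.06,knob_axis=.066,pedal=.032).items():
    for r in bot.spot_point(c,k)[:2]: print(k,round(r["score"],2),np.array(r["point"]),at_z(c,r["point"],z),at_depth(c,r["point"]))
E
```

```text
[[-0.928  0.372  0.   ]
 [ 0.372  0.928  0.   ]
 [-0.     0.    -1.   ]]
t: 1.4
ee_pos: [0.3486, 0.3554, 0.2228]
eef_rot: [[-0.929, 0.371, 0.0], [0.371, 0.929, 0.0], [-0.0, 0.0, -1.0]]
contact_force: [0.7, 0.8, 0.0]
opening: 0.0513
gripper_force: 0.0
t: 1.9
ee_pos: [0.4502, 0.1925, 0.2224]
eef_rot: [[-0.926, 0.378, 0.001], [0.378, 0.926, -0.002], [-0.001, -0.001, -1.0]]
contact_force: [-0.2, 0.2, 0.4]
opening: 0.0113
gripper_force: 0.0
1.9 [0.45  0.193 0.222] [[-0.926  0.378  0.001]
 [ 0.378  0.926 -0.002]
 [-0.001 -0.001 -1.   ]] 0.011329800286846436
pedal_toe 0.9 [220.9 245.7] [0.484 0.121 0.06 ] [0.483 0.121 0.061]
knob_axis 0.68 [361.7 237.9] [0.524 0.244 0.066] [0.516 0.243 0.084]
```

The wrist view puts the toe at (0.484,0.121), consistent with the others to within a few mm. Going above it, then down slowly.

```bash
python3 -m pendant '[[0,17,-34,-30,0,0,0],[0,18,-34,-30,0,0,0],[0,0,0,-40,0,0,0],[0,0,0,-35,0,0,0],[0,0,0,0,0,0,0]]'
python3 -m pendant '[[0,0,0,-8,0,0,0],[0,0,0,-6,0,0,0],[0,0,0,-4,0,0,0],[0,0,0,-4,0,0,0],[0,0,0,0,0,0,0]]'
```

```text
t: 2.6
ee_pos: [0.4794, 0.1297, 0.082]
eef_rot: [[-0.929, 0.37, -0.01], [0.37, 0.929, -0.002], [0.009, -0.005, -1.0]]
contact_force: [-0.8, 0.4, -0.0]
opening: 0.0007
gripper_force: 0.0
t: 3.1
ee_pos: [0.4831, 0.1292, 0.0658]
eef_rot: [[-0.928, 0.371, 0.0], [0.371, 0.928, 0.0], [-0.0, 0.0, -1.0]]
contact_force: [0.3, -0.6, 0.1]
opening: 0.0006
gripper_force: 0.0
```

Run:
```python
from h import *
np.set_printoptions(precision=3,suppress=True)
c=cap("wrist"); cv2.imwrite("pics/w2.png",c["frame"])
s=bot.sense(); print(s["t"],s["ee_pos"],s["contact_force"],s["opening"])
```

```text
3.15 [0.483 0.129 0.066] [-0.109  0.534 -0.587] 0.0008096920117206313
```

View pics/w2.png

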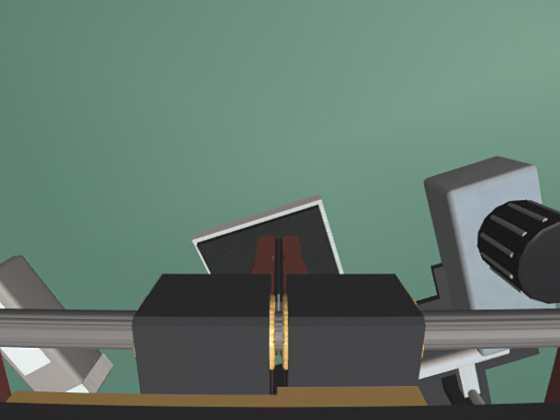

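The fingers (275,250) are centred over the pad (corners at 195,240, 320,200 and 340,270). I'm pressing gently.

```bash
python3 -m pendant '[[0,0,0,-2,0,0,0],[0,0,0,-2,0,0,0],[0,0,0,-2,0,0,0],[0,0,0,-2,0,0,0],[0,0,0,-2,0,0,0]]' 
python3 -m pendant '[[0,0,0,-3,0,0,0],[0,0,0,-3,0,0,0],[0,0,0,-3,0,0,0],[0,0,0,-3,0,0,0],[0,0,0,0,0,0,0]]'
```

```text
t: 3.65
ee_pos: [0.4828, 0.1291, 0.0563]
eef_rot: [[-0.928, 0.372, -0.0], [0.372, 0.928, 0.0], [0.0, 0.0, -1.0]]
contact_force: [-3.2, 0.3, 5.1]
opening: 0.0004
gripper_force: 2.5
t: 4.15
ee_pos: [0.4824, 0.1292, 0.0438]
eef_rot: [[-0.928, 0.372, -0.001], [0.372, 0.928, 0.0], [0.001, -0.0, -1.0]]
contact_force: [-3.6, -0.6, 6.2]
opening: 0.0004
gripper_force: 2.8
```

```bash
python3 -m pendant '[[0,0,0,-4,0,0,0],[0,0,0,-4,0,0,0],[0,0,0,-4,0,0,0],[0,0,0,-4,0,0,0],[0,0,0,-2,0,0,0]]' 
python3 -m pendant '[[0,0,0,-1,0,0,0],[0,0,0,-1,0,0,0],[0,0,0,-1,0,0,0],[0,0,0,-1,0,0,0],[0,0,0,0,0,0,0]]'
```

```text
t: 4.65
ee_pos: [0.4826, 0.1292, 0.0262]
eef_rot: [[-0.928, 0.372, -0.001], [0.372, 0.928, 0.0], [0.001, 0.0, -1.0]]
contact_force: [-3.8, -0.2, 7.2]
opening: 0.0005
gripper_force: 3.9
t: 5.15
ee_pos: [0.4829, 0.1292, 0.0226]
eef_rot: [[-0.928, 0.372, -0.0], [0.372, 0.928, 0.0], [0.0, 0.0, -1.0]]
contact_force: [-5.2, -0.0, 7.4]
opening: 0.0002
gripper_force: 3.9
```

```bash
python3 -m pendant '[[0,0,0,-1,0,0,0],[0,0,0,-0.7,0,0,0],[0,0,0,0,0,0,0]]' 
python3 -m pendant '[[0,0,0,0,0,0,0],[0,0,0,0,0,0,0],[0,0,0,0,0,0,0],[0,0,0,0,0,0,0],[0,0,0,0,0,0,0]]'
python3 - <<'E'
from h import *
np.set_printoptions(precision=3,suppress=True)
c=cap("scene"); cv2.imwrite("pics/s2.png",cv2.resize(c["frame"][100:320,150:420],None,fx=2.5,fy=2.5))
print([(round(r["score"],2),at_z(c,r["point"],.019)) for r in bot.spot_point(c,"cell_a")])
E
```

```text
t: 5.45
ee_pos: [0.483, 0.1292, 0.022]
eef_rot: [[-0.928, 0.372, 0.0], [0.372, 0.928, 0.0], [-0.0, 0.0, -1.0]]
contact_force: [-6.8, 0.2, 13.1]
opening: 0.0008
gripper_force: 6.6
t: 5.95
ee_pos: [0.483, 0.1292, 0.0219]
eef_rot: [[-0.928, 0.372, 0.0], [0.372, 0.928, 0.0], [-0.0, 0.0, -1.0]]
contact_force: [-7.0, -0.5, 12.4]
opening: 0.0001
gripper_force: 6.6
[(0.77, array([ 0.659, -0.098,  0.019])), (0.56, array([ 0.662, -0.053,  0.019]))]
```

View pics/s2.png

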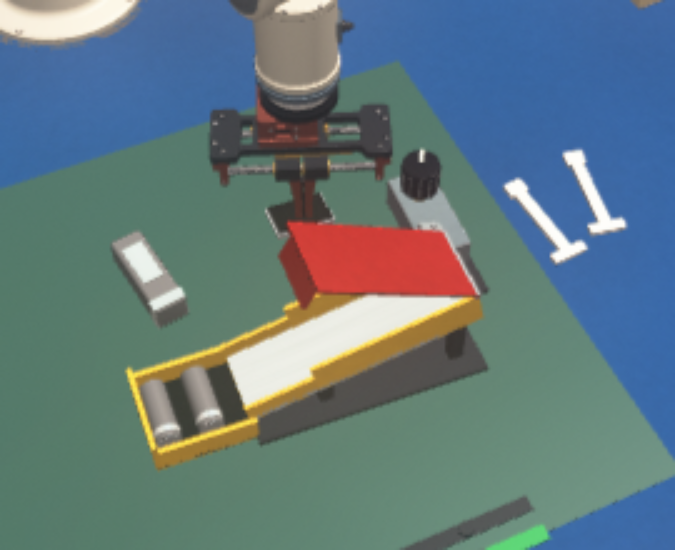

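The lid is fully up and both cells lie in the tray (crop positions (160,410) and (203,398)). The pedal is on its stop at 13 N. Now I'm easing it up at about 20–25 mm/s.

```bash
python3 -m pendant '[[0,0,0,1,0,0,0],[0,0,0,2,0,0,0],[0,0,0,2.5,0,0,0],[0,0,0,2.5,0,0,0],[0,0,0,2.5,0,0,0]]' 
python3 -m pendant '[[0,0,0,2.5,0,0,0],[0,0,0,2.5,0,0,0],[0,0,0,2.5,0,0,0],[0,0,0,2.5,0,0,0],[0,0,0,2.5,0,0,0]]'
python3 -m pendant '[[0,0,0,2.5,0,0,0],[0,0,0,2.5,0,0,0],[0,0,0,2.5,0,0,0],[0,0,0,2,0,0,0],[0,0,0,2,0,0,0]]'
python3 -m pendant '[[0,0,0,1.5,0,0,0],[0,0,0,1.5,0,0,0],[0,0,0,1.5,0,0,0],[0,0,0,1.5,0,0,0],[0,0,0,1.5,0,0,0]]'
```

```text
t: 6.55
ee_pos: [0.4825, 0.1292, 0.0313]
eef_rot: [[-0.928, 0.372, -0.001], [0.372, 0.928, 0.0], [0.001, -0.0, -1.0]]
contact_force: [-5.1, 0.6, 7.8]
opening: 0.0003
gripper_force: 3.5
t: 7.05
ee_pos: [0.483, 0.1292, 0.0439]
eef_rot: [[-0.928, 0.372, 0.0], [0.372, 0.928, 0.0], [-0.0, 0.0, -1.0]]
contact_force: [-1.8, 0.0, 6.4]
opening: 0.0005
gripper_force: 2.7
t: 7.55
ee_pos: [0.4842, 0.1291, 0.0554]
eef_rot: [[-0.928, 0.372, 0.003], [0.372, 0.928, 0.0], [-0.003, 0.002, -1.0]]
contact_force: [4.1, 0.5, 5.0]
opening: 0.0004
gripper_force: 2.2
t: 8.05
ee_pos: [0.483, 0.129, 0.0619]
eef_rot: [[-0.928, 0.372, -0.0], [0.372, 0.928, -0.0], [0.0, -0.0, -1.0]]
contact_force: [4.4, -0.4, 2.3]
opening: 0.0005
gripper_force: 2.0
```

```bash
python3 -m pendant '[[0,0,0,1.5,0,0,0],[0,0,0,1.5,0,0,0],[0,0,0,1.5,0,0,0],[0,0,0,2,0,0,0],[0,0,0,2,0,0,0]]'
python3 -m pendant '[[0,0,0,30,0,0,0],[0,0,0,40,0,0,0],[0,0,0,40,0,0,0],[0,0,0,20,0,0,0],[0,0,0,0,0,0,0]]'
python3 - <<'E'
from h import *
np.set_printoptions(precision=3,suppress=True)
c=cap("wrist"); cv2.imwrite("pics/w3.png",c["frame"])
print(c["s"]["t"],c["s"]["ee_pos"],c["s"]["joint_positions"])
for r in bot.spot_point(c,"knob_axis")[:2]: print(round(r["score"],2),np.array(r["point"]),at_z(c,r["point"],.066),at_depth(c,r["point"]))
# knob top from depth: points at z .07-.09 near
m=bot.cut_out(c,"knob_axis")
if m:
    v,u=np.nonzero(m[0]["pixels"]); P=[at_depth(c,(a,b)) for a,b in zip(u[::5],v[::5])]; P=np.array([p for p in P if p is not None]); T=P[P[:,2]>.079]
    T=T[T[:,2]<.088]; print(m[0]["score"],len(T),T.min(0),T.max(0),cv2.minEnclosingCircle((T[:,:2]*1000).astype(np.float32)))
E
```

```text
t: 8.55
ee_pos: [0.4823, 0.129, 0.0699]
eef_rot: [[-0.928, 0.372, -0.002], [0.372, 0.928, -0.0], [0.002, -0.001, -1.0]]
contact_force: [0.3, -0.0, 0.2]
opening: 0.0005
gripper_force: 0.0
t: 9.05
ee_pos: [0.4842, 0.1293, 0.2043]
eef_rot: [[-0.928, 0.372, 0.006], [0.372, 0.928, 0.001], [-0.005, 0.003, -1.0]]
contact_force: [0.5, 0.0, -0.5]
opening: 0.0004
gripper_force: 0.0
9.05 [0.484 0.129 0.204] [ 11.059 -10.545  87.653   0.003 102.536 -57.124]
0.92 [426.1 182.6] [0.524 0.246 0.066] [0.518 0.24  0.084]
0.78 467 [0.504 0.055 0.079] [0.658 0.264 0.086] ((585.10791015625, 157.2354278564453), 125.49691772460938)
```

```bash
python3 -m pendant '[[0.8,8,23,0,0,0,0.14],[0.8,8,23,0,0,0,0.14],[0.8,8,23,0,0,0,0.14],[0.8,8,23,0,0,0,0.14],[0.8,7,22,0,0,0,0.14]]'
python3 -m pendant '[[0.8,0,0,-10,0,0,0.14],[0.8,0,0,-10,0,0,0.14],[0.8,0,0,-10,0,0,0.14],[0.8,0,0,-10,0,0,0.14],[0.8,0,0,0,0,0,0.14]]' 
python3 -m pendant '[[0.8,0,0,0,0,0,0]]'
python3 - <<'E'
from h import *
np.set_printoptions(precision=3,suppress=True)
for n in("wrist","top"):
  c=cap(n); cv2.imwrite(f"pics/{n}4.png",c["frame"])
  print(c["s"]["t"],c["s"]["ee_pos"],c["s"]["joint_positions"])
  for r in bot.spot_point(c,"knob_axis")[:2]: print(round(r["score"],2),np.array(r["point"]),at_z(c,r["point"],.066),at_depth(c,r["point"]))
  o=np.array([at_depth(c,(a,b)) if at_depth(c,(a,b)) is not None else [0,0,0] for a in range(0,560,3) for b in range(0,420,3)])
  T=o[(o[:,2]>.081)&(o[:,2]<.087)&(abs(o[:,0]-.523)<.035)&(abs(o[:,1]-.242)<.035)]
  if len(T): print(len(T),T.mean(0),T.min(0),T.max(0))
E
```

```text
t: 9.7
ee_pos: [0.5214, 0.2437, 0.1974]
eef_rot: [[-0.948, -0.319, -0.004], [-0.319, 0.948, -0.002], [0.005, -0.0, -1.0]]
contact_force: [0.6, -0.0, 0.1]
opening: 0.0369
gripper_force: 0.0
t: 10.2
ee_pos: [0.5202, 0.2424, 0.1555]
eef_rot: [[-0.519, -0.855, -0.007], [-0.855, 0.519, -0.003], [0.006, 0.005, -1.0]]
contact_force: [0.6, -0.2, -0.4]
opening: 0.07
gripper_force: 0.0
t: 10.3
ee_pos: [0.5208, 0.2426, 0.1573]
eef_rot: [[-0.523, -0.852, -0.005], [-0.852, 0.523, -0.002], [0.004, 0.003, -1.0]]
contact_force: [-0.4, 0.4, -0.4]
opening: 0.0701
gripper_force: 0.0
10.3 [0.521 0.243 0.157] [  21.583    1.374   81.117   -0.001   97.796 -126.886]
0.78 [276.5 208.3] [0.522 0.243 0.066] [0.52  0.239 0.084]
296 [0.523 0.243 0.084] [0.505 0.225 0.081] [0.543 0.263 0.085]
10.4 [0.521 0.243 0.159] [  21.58     1.327   81.008   -0.      97.811 -126.6  ]
```

View pics/wrist4.png

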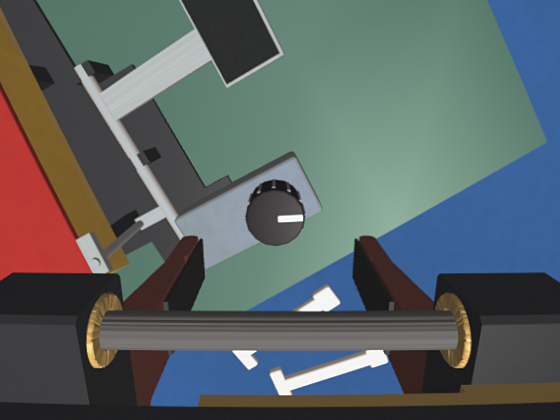

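The knob (275,215 in the image) is centred between the fingers. The depth fit gives (0.523,0.243) with its top at 84 mm, as expected. I'm descending.

```bash
python3 -m pendant '[[0.8,2,1,-30,0,0,0],[0.8,0,0,-30,0,0,0],[0.8,0,0,-25,0,0,0],[0.8,0,0,-24,0,0,0],[0.8,0,0,0,0,0,0]]'
python3 -m pendant '[[0.8,0,0,0,0,0,0],[0.3,0,0,0,0,0,0],[0.3,0,0,0,0,0,0],[0.3,0,0,0,0,0,0],[0.3,0,0,0,0,0,0]]' 35
```

```text
t: 11.0
ee_pos: [0.5217, 0.2431, 0.0472]
eef_rot: [[-0.525, -0.851, -0.007], [-0.851, 0.525, -0.003], [0.006, 0.004, -1.0]]
contact_force: [-0.5, -0.5, -0.9]
opening: 0.07
gripper_force: 0.0
t: 11.5
ee_pos: [0.5244, 0.2442, 0.0523]
eef_rot: [[-0.524, -0.852, 0.001], [-0.852, 0.524, 0.0], [-0.001, -0.001, -1.0]]
contact_force: [0.1, 0.5, 0.9]
opening: 0.0421
gripper_force: 0.0
```

```bash
python3 -m pendant '[[0.2,0,0,-3,0,0,0],[0,0,0,0,0,0,0],[0,0,0,0,0,0,0],[0,0,0,0,0,0,0]]' 35
python3 -m pendant '[[0,0,0,0,0,0,-0.12],[0,0,0,0,0,0,-0.12],[0,0,0,0,0,0,-0.12],[0,0,0,0,0,0,-0.12],[0,0,0,0,0,0,-0.12]]'
python3 -c "
from h import *
s=bot.sense();print(s['wrist_torque'],s['joint_positions'],s['gripper_force'])"
```

```text
t: 11.9
ee_pos: [0.5244, 0.2444, 0.0519]
eef_rot: [[-0.524, -0.852, 0.002], [-0.852, 0.524, 0.001], [-0.002, -0.001, -1.0]]
contact_force: [-6.9, -2.3, 14.2]
opening: 0.0394
gripper_force: 35.0
t: 12.4
ee_pos: [0.5245, 0.2443, 0.0519]
eef_rot: [[-0.915, -0.403, 0.002], [-0.403, 0.915, 0.001], [-0.002, -0.0, -1.0]]
contact_force: [-6.1, -2.8, 14.8]
opening: 0.0397
gripper_force: 35.0
[-0.32636149  1.04261183 -0.00948898] [ 2.16097181e+01  3.76436102e+00  8.94215643e+01 -3.61539964e-03
  8.66720713e+01 -9.21365190e+01] 35.00164568424225
```

```bash
for i in 1; do python3 -m pendant '[[0,-1,-0.5,1.5,0,0,-0.12],[0,0,0,0.5,0,0,-0.12],[0,0,0,0,0,0,-0.12],[0,0,0,0,0,0,-0.12],[0,0,0,0,0,0,-0.12]]'
python3 -c "
from h import *
s=bot.sense();print(s['wrist_torque'],s['joint_positions'][5])"; done
python3 -m pendant '[[0,0,0,0,0,0,-0.12],[0,0,0,0,0,0,-0.12],[0,0,0,0,0,0,-0.12],[0,0,0,0,0,0,-0.12],[0,0,0,0,0,0,-0.12]]'
python3 -c "
from h import *
s=bot.sense();print(s['wrist_torque'],s['joint_positions'][5])"
```

```text
t: 12.9
ee_pos: [0.5242, 0.2441, 0.052]
eef_rot: [[-0.983, 0.185, 0.004], [0.185, 0.983, 0.001], [-0.003, 0.002, -1.0]]
contact_force: [2.5, 1.1, 4.5]
opening: 0.0398
gripper_force: 35.0
[ 0.11580023 -0.28844417  0.04933821] -57.76707127390936
t: 13.4
ee_pos: [0.5242, 0.2439, 0.052]
eef_rot: [[-0.707, 0.707, 0.003], [0.707, 0.707, 0.001], [-0.001, 0.003, -1.0]]
contact_force: [1.8, 0.2, 4.3]
opening: 0.0392
gripper_force: 35.0
[-0.03604087 -0.10103616  0.05960236] -23.389881608443318
```

```bash
python3 -m pendant '[[0,0,0,0,0,0,-0.12],[0,0,0,0,0,0,-0.12],[0,0,0,0,0,0,-0.12],[0,0,0,0,0,0,-0.12]]'
python3 -c "
from h import *
s=bot.sense();print(s['wrist_torque'],s['joint_positions'][5])"
python3 -m pendant '[[0,0,0,0,0,0,-0.08],[0,0,0,0,0,0,-0.08],[0,0,0,0,0,0,-0.08]]'
python3 -c "
from h import *
s=bot.sense();print(s['wrist_torque'],s['joint_positions'][5])"
```

```text
t: 13.8
ee_pos: [0.5241, 0.244, 0.052]
eef_rot: [[-0.301, 0.954, 0.003], [0.954, 0.301, 0.001], [0.0, 0.003, -1.0]]
contact_force: [0.4, 0.1, 4.1]
opening: 0.0397
gripper_force: 35.0
[-0.04802511 -0.09831275  0.28692788] 4.093139925910605
t: 14.1
ee_pos: [0.5241, 0.244, 0.052]
eef_rot: [[-0.067, 0.998, 0.003], [0.998, 0.067, 0.001], [0.001, 0.003, -1.0]]
contact_force: [0.8, 0.4, 3.1]
opening: 0.0394
gripper_force: 35.0
[-0.09835205 -0.06355908  0.23307594] 17.7462392224725
```

```bash
python3 -m pendant '[[0,0,0,0,0,0,-0.1],[0,0,0,0,0,0,-0.1],[0,0,0,0,0,0,-0.1],[0,0,0,0,0,0,-0.1],[0,0,0,0,0,0,0]]'
python3 -c "
from h import *
s=bot.sense();print(s['wrist_torque'],s['joint_positions'][5])"
python3 -m pendant '[[0.4,0,0,0,0,0,0],[0.8,0,0,0,0,0,0],[0.8,0,0,0,0,0,0],[0.8,0,0,0,0,0,0],[0.8,0,0,0,0,0,0]]'
python3 -m pendant '[[0.8,0,0,15,0,0,0],[0.8,0,0,30,0,0,0],[0.8,0,0,40,0,0,0],[0.8,0,0,40,0,0,0],[0.8,0,0,0,0,0,0]]'
python3 -m pendant '[[0.8,-30,0,20,0,0,0],[0.8,-30,0,20,0,0,0],[0.8,0,0,0,0,0,0]]'
python3 - <<'E'
from h import *
c=cap("wrist"); d=cap("scene")
cv2.imwrite("pics/w5.png",np.hstack([cv2.resize(c["frame"],(380,285)),cv2.resize(d["frame"][100:320,150:420],(380,285))]))
s=bot.sense();print(s['t'],s['contact_force'])
E
```

```text
t: 14.6
ee_pos: [0.524, 0.2439, 0.052]
eef_rot: [[0.325, 0.946, 0.003], [0.946, -0.325, 0.001], [0.002, 0.002, -1.0]]
contact_force: [0.3, 0.7, 5.2]
opening: 0.0395
gripper_force: 35.0
[ 0.01494255 -0.09104468 -0.04599449] 40.54724723213697
t: 15.1
ee_pos: [0.5227, 0.2434, 0.0498]
eef_rot: [[0.323, 0.946, -0.001], [0.946, -0.323, -0.0], [-0.001, -0.001, -1.0]]
contact_force: [-0.7, -0.2, 0.3]
opening: 0.0674
gripper_force: 0.0
t: 15.6
ee_pos: [0.5254, 0.2445, 0.1844]
eef_rot: [[0.324, 0.946, 0.012], [0.946, -0.324, 0.005], [0.008, 0.01, -1.0]]
contact_force: [0.3, -0.5, 0.8]
opening: 0.0703
gripper_force: 0.0
t: 15.9
ee_pos: [0.462, 0.2443, 0.2202]
eef_rot: [[0.322, 0.947, 0.006], [0.947, -0.322, 0.003], [0.005, 0.004, -1.0]]
contact_force: [1.0, 0.1, 0.7]
opening: 0.0703
gripper_force: 0.0
16.0 [-0.80558858  0.39087893 -0.07332562]
```

View pics/w5.png

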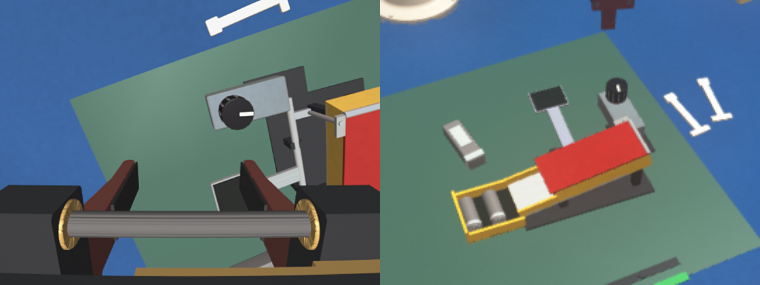

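The lid is shut and both cells are in the tray (right half, 470,213 and 495,208). The knob pointer still sits where it did relative to the hand, so the knob followed the full 2.9 rad. That exceeds the 2.3 rad maximum, and the torque showed the 0.28 N m slip. The hand is clear.

```bash
python3 -c "
from workcell import bot
print(bot.finish_job())"
```

```text
the job is handed in; nothing more can be done
None
```

I handed the job in at about 16 s: both cells are in the tray, the lid was eased shut, the knob was turned clockwise until it slipped, and the hand is clear; no verdict came back.

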